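# Tap a block down onto its parallels in a bench vise

## Robot

A 6-joint arm with a two-finger parallel gripper is mounted at the origin on a cart in front of the work surface, level with it; the furniture and walls round the work are solid. World frame = base frame: x ahead of the robot, y to its left, z up, the work surface at z = 0. Lengths are in m, angles in rad, forces in N, time in s.
With the tool pointing down it reaches from about 0.35 to 0.975 m from the base axis. Payload 4.9 kg.
Tool frame: the origin (TCP) lies on the centre line of the jaws, within the pads' length; the fingertips stand manip.tip_reach ahead of it and the grasp point (between the pads) is the TCP (manip.tip_reach is the distance from the TCP to the fingertips, in m); z points along the fingers, y is the line along which they close (so a half turn about z gives the same grasp; the last joint's range is limited). The gripper opens to 85 mm and grips with 20 to 120 N. Pads are 22 mm wide; open, the fingers measure 114 mm over their backs; the gripper's body (76 mm by 85 mm) begins 54 mm behind the grasp point. The pads swing forward as they close: fully open they stand 13 mm farther back than shut.
Start: joints at [-1.305, 0.053, 1.613, -0, 1.476, -0.119], TCP at [0.235, -0.579, 0.25] pointing down, gripper open.
Joint ranges: [-3.01, 3.01], [-1.01, 2.22], [0.06, 2.58], [-1.02, 4.17], [0.09, 2.62], [-3.14, 3.14]. Speed limits (rad/s): [2.57, 2.57, 3.14, 3.14, 3.14, 3.14].

## Interface

Orientations are given as a unit quaternion [w, x, y, z].
In Python, from plant import manip gives the robot as it stands. The module is installed in compiled form; this text tells all that it offers.
- The arm moves only by the tool move_arm, never from a script. Its argument "rows" is a list of rows, each a list of 7 numbers: the shift along the tool's x, y, z in cm, then the turn, a rotation vector about the tool's x, y, z in degrees, then the opening, from -1 (shut) to 1 (fully open). In form: [[tx, ty, tz, ax, ay, az, jaw], ...]. A call has 1 to 20 rows; each row shifts and turns the commanded pose from where the row before left it, along the tool's axes as they then stand; what a row does not reach is not made up. A row lasts 1/12 s, in which the tool goes at most 41.7 mm and 7.16 degrees, less where a joint would pass 70% of its speed; a pose out of reach is approached as far as the arm can. A call is refused whole if a number of a shift passes 4.17 or a number of a turn 7.16, either way. A call with a gripper value outside its range is refused whole. The fingers move at their own pace and stop on an object; the grip force is fixed at half the most. Time passes only in rows, so rows that do not move let the fingers close. It gives the time, the measured TCP pose, the force, the opening and the grip force at its end, in the units of the state.
- manip.state(): the state, without advancing time (a new reading comes with each control period).
- manip.grab_frame(name): name is "scene" or "top" or "wrist"; returns a dict with "img" (480x640x3 uint8, blue, green, red), "mtx" (3x3 intrinsics, pixels), "k1" (the pictures are not rectified: a ray, as slopes to the right and down, at radius r is drawn at 1 + k1 r^2 times it, then the intrinsics apply), "R" (3x3) and "t" (3): a world point X has camera coordinates R X + t. Camera axes: x right, y down, z forward; pixel columns grow to the right and rows downward; lengths in m; the calibration is good to about 2 mm. A picture is of the moment at which its call begins. There is no depth.
- manip.job_done(): hands the job in; it is judged then, once.
The state is a dict: "time": time; "joint_pos": joint angles; "joint_vel": joint speeds; "joint_efforts": joint torques, N m; "tool_pos": TCP position; "tool_rot": TCP orientation; "contact_force": force on the tool from outside, world axes, zero at the start; "ft_torque": the same for the moment, N m; "gripper_width": opening from 0.0 (shut) to 1.0 (fully open); "grasp_force": force on a finger pad.
Only numpy, scipy, OpenCV 4.12 (cv2) and the standard library are available. Lean on these libraries where they do the work, as an engineer would, in place of code of your own. Each camera call takes 0.05 s, during which the arm holds its last target. There are 200 camera calls.

## Task

The brass block in the small blue vise has ridden up off the two steel parallels under it: tap it down with the white-faced drift, never with bare fingers and never harder than about 25 N, until it sits fully down and pinches both parallels. Stand the drift back upright on the worktop clear of the vise, then try the parallels by pushing gently (a few newtons) endwise with the fingertips, first the one at the moving jaw nearer the robot, then the one at the far fixed jaw; they must stay put under the block. Leave the rest of the bench as it is.

Things in the scene. Friction and masses are not known exactly. Their poses are not given: they have to be found in the camera images.
- vise: Small blue screw vise, fixed on a plywood board of unknown thickness (4 to 8 mm). Origin: centre of the vise's underside; x from the screw (robot side) to the fixed jaw, y along the jaws to the left, z up. Moving jaw x -35 to 0, fixed jaw x 40 to 75 mm, 72 mm wide in y, tops z = 63. Screw and bar reach x = -116, z = 64, bolted lugs y = +-57, z = 16. Closed under load: leave screw and jaw alone.
- block: Brass block 40 x 70 (along the jaws) x 35 mm, 0.8 kg. Origin: centre of its underside, axes as the vise's. Held by the jaws' friction alone (5 to 16 N more on top makes it slide, unlike from run to run), 1 to 7 mm too high and askew, one end higher. Fully down: underside z = 44, top z = 79 mm in the vise frame, its weight on both parallels. Where it stops must be felt.
- block_left (a point): Point on the block's top face, 30 mm from its middle toward +y (left end).
- block_right (a point): Point on the block's top face, 30 mm from its middle toward -y (right end).
- parallel_front: Loose steel strip 8 (x) x 104 (y) x 14 (z) mm, 0.1 kg, on the bed along y at x = 6.5 mm in the vise frame, by the moving jaw (nearer the robot). Origin: centre of its underside. Both ends stick out about 16 mm past the jaws, to be pushed endwise with closed fingertips. Free, it slides at under 1 N; pinched by the seated block it withstands about 3 N.
- parallel_rear: The same strip at x = 33.5 mm in the vise frame, beside the far, fixed jaw.
- drift: Soft-faced drift: round brass rod, 19 mm diameter, on a white nylon face 29 mm in diameter and 20 mm high; 93 mm tall in all, 0.16 kg, standing upright on the face. Origin: centre of the face's underside, z up along the rod. Grip it by the rod (25 to 90 mm up) and press with the nylon face.
- caliper: Steel caliper lying left of the vise, bystander.
- hammer: Chasing hammer with wooden shaft, lying near the front edge, bystander.
- solder_tin: Small round tin with green lid, bystander.
- pliers: Pliers with red grips, bystander.
- scale: Black pocket scale, bystander.
- eraser: Cream abrasive block, bystander.
- ring_clamp: Wooden ring clamp lying behind the vise, bystander.
- vise_bed (a point): Point on the vise's flat bed midway between the jaws: x = 20, y = 0, z = 30 mm in the vise frame. The parallels lie on the bed; axes as the vise's.
Things that resemble listed ones, but are neither listed nor needed, are in the scene too. What is shaped like the drift but green is not meant.

How it is judged:
On the way, in this order (a step that is already met when the one before it is completed fails the run):
1. the block is tapped fully down and pinches both parallels (z of each of block_left, block_right in the frame of vise below 0.0805 m and contact force between block and parallel_front above 0.5 N and contact force between block and parallel_rear above 0.5 N), for 0.2 s.
2. the drift stands upright on the worktop, released, clear of the vise (height (world z) of drift below 0.006 m and angle between drift's own z axis and vertical below 0.08 rad and horizontal distance between drift and vise above 0.12 m and contact force between the fingers and drift below 0.1 N), for 0.2 s.
3. the parallel at the moving jaw is pushed with the fingertips and stays (contact force between the fingers and parallel_front above 1 N and y of parallel_front in the frame of vise between -0.015 and 0.015 m), for 0.02 s.
4. the parallel at the fixed jaw is pushed with the fingertips and stays (contact force between the fingers and parallel_rear above 1 N and y of parallel_rear in the frame of vise between -0.015 and 0.015 m), for 0.02 s.
At the end, for the whole second after the job is handed in: Both ends of the block within 1.5 mm of fully down and its weight on both parallels (over 0.5 N each); both parallels within 15 mm of centred along the jaws; the drift upright on the worktop, over 120 mm from the vise's middle; all at rest (all of step 1 and all of step 2 and y of parallel_front in the frame of vise between -0.015 and 0.015 m and y of parallel_rear in the frame of vise between -0.015 and 0.015 m and linear speed of block below 0.01 m/s and linear speed of drift below 0.02 m/s); the robot touches nothing.
It fails at once if the drift strikes or presses the block harder than 25 N (contact force between drift and block above 25 N).
It fails at once if the fingers press on the block (contact force between the fingers and block above 1 N).
It fails at once if a parallel is pushed harder than 15 N (contact force between the fingers and parallel_front above 15 N or contact force between the fingers and parallel_rear above 15 N).
It fails at once if another thing on the bench is moved more than 20 mm (distance of any of caliper, hammer, solder_tin, pliers, scale, eraser, ring_clamp from where it was at the start of the episode above 0.02 m).
It also fails if it takes over 67 s, if anything falls off the work surface, if the arm or the gripper's body presses on something with over 40 N, if the wrist force passes 120 N, or if a joint passes its speed limit or range.

## Working session

There is one attempt and no reset: what is moved stays moved. The work goes in short steps, Python scripts to look and compute and a tool call to move; the robot and the scene stay as the last step left them, time stands still between calls to the robot, and variables do not carry over. Pictures are saved under pics/ and viewed, at most 12 in all, crops included, and the job is handed in when it is done.

Besides the shell and the picture viewer there is one more tool, called after "Request:" as name(argument=value, ...), one argument or row to a line, values as JSON. move_arm: Moves the arm, as the interface text tells. Its arguments: {"type":"object","properties":{"rows":{"type":"array","items":{"type":"array","items":{"type":"number"}}}},"required":["rows"]}

```bash
mkdir -p pics
cat > h.py <<'E'
import numpy as np, cv2, pickle
from plant import manip
def grab(n,save=None):
    f=manip.grab_frame(n)
    if save: cv2.imwrite('pics/%s.png'%save,f['img']); pickle.dump(f,open('pics/%s.pkl'%save,'wb'))
    return f
def load(s): return pickle.load(open('pics/%s.pkl'%s,'rb'))
def ray(f,u,v):
    K=f['mtx']; d=np.array([(u-K[0,2])/K[0,0],(v-K[1,2])/K[1,1]]); s=d.copy()
    for _ in range(30): s=d/(1+f['k1']*(s@s))
    R=np.array(f['R']);t=np.array(f['t']); w=R.T@np.array([s[0],s[1],1]); return -R.T@t, w/np.linalg.norm(w)
def onz(f,u,v,z):
    c,w=ray(f,u,v); return c+w*(z-c[2])/w[2]
def tri(*obs):
    A=np.zeros((3,3));b=np.zeros(3);L=[]
    for f,u,v in obs:
        c,w=ray(f,u,v);P=np.eye(3)-np.outer(w,w);A+=P;b+=P@c;L.append((P,c))
    X=np.linalg.solve(A,b); return X,[float(np.linalg.norm(P@(X-c))) for P,c in L]
def proj(f,X):
    x=np.array(f['R'])@X+f['t'];s=x[:2]/x[2];s=s*(1+f['k1']*(s@s));K=f['mtx'];return s*[K[0,0],K[1,1]]+[K[0,2],K[1,2]]
E
python3 - <<'E'
from h import *
for n in('scene','top'):
    f=grab(n,n+'0'); print(n,-np.array(f['R']).T@f['t'])
print(manip.state(),manip.tip_reach)
E
```

```text
scene [ 0.1639354  -0.63440355  1.01539461]
top [-0.04744949  0.03873707  1.55681533]
{'time': 0.1, 'joint_pos': array([-1.30499473e+00,  5.33098753e-02,  1.61416384e+00, -1.62146859e-06,
        1.47600920e+00, -1.19004398e-01]), 'joint_vel': array([ 0.00197717, -0.00100218, -0.00464891,  0.00146004,  0.00070311,
        0.00025604]), 'joint_efforts': array([ 1.52728494e-04, -3.94905818e+01, -3.71363032e+01, -1.74564484e-04,
        3.87080392e-03, -5.09982627e-06]), 'tool_pos': array([ 0.23446836, -0.57877708,  0.24916986]), 'tool_rot': array([-9.42525891e-04,  9.81547120e-01,  1.91218090e-01, -7.01137803e-05]), 'contact_force': array([-0.22058644,  0.6180397 ,  1.02324631]), 'ft_torque': array([ 0.02711515, -0.02875883, -0.01127861]), 'grasp_force': 0.0, 'gripper_width': 0.9974828535690965} 0.019
```

View pics/scene0.png

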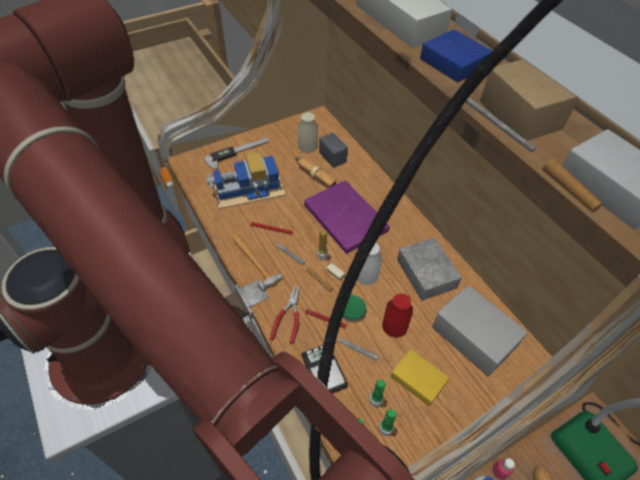

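View pics/top0.png

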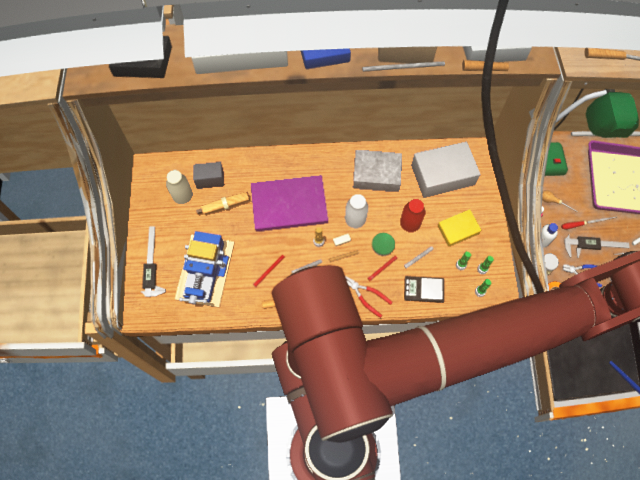

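The scene shows the vise at left (scene ≈(247,178), top ≈(205,268)) with the brass block between blue jaws. The drift stands at scene ≈(322,245), top ≈(319,238). I'll zoom into both.

Run:
```python
from h import *
s=load('scene0')['img'];t=load('top0')['img']
def c(i,x,y,w,h,W,H): return cv2.resize(i[y:y+h,x:x+w],(W,H),interpolation=cv2.INTER_CUBIC)
a=np.hstack([c(s,200,140,100,75,400,300),c(t,165,220,100,75,400,300)])
b=np.hstack([c(s,300,220,60,45,400,300),c(t,295,215,60,45,400,300)])
cv2.imwrite('pics/c0.png',np.vstack([a,b]))
f=load('top0')
print('vise',onz(f,205,268,.06),'drift',onz(f,319,236,.06),onz(f,319,243,0))
```

```text
vise [0.47631527 0.2992394  0.06      ] drift [0.54858506 0.00225204 0.06      ] [0.5522205  0.00191153 0.        ]
```

View pics/c0.png

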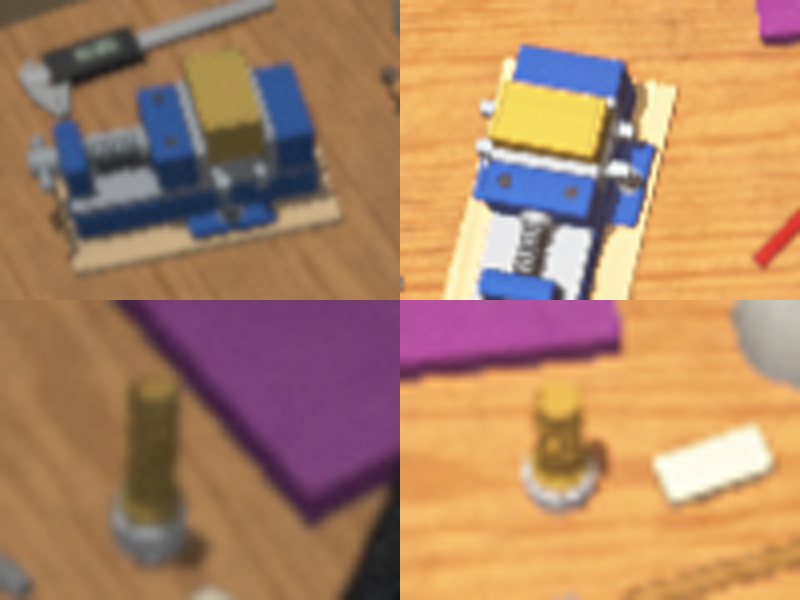

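Request:
move_arm(
  rows=[
    [2.6, -2.1, 0, 0, 0, 0, 1],
    [2.6, -2.1, 0, 0, 0, 0, 1],
    [2.6, -2.1, 0, 0, 0, 0, 1],
    [2.6, -2.1, 0, 0, 0, 0, 1],
    [2.6, -2.1, 0, 0, 0, 0, 1],
    [2.6, -2.1, 0, 0, 0, 0, 1],
    [2.6, -2.1, 0, 0, 0, 0, 1],
    [2.6, -2.1, 0, 0, 0, 0, 1],
    [2.6, -2.1, 0, 0, 0, 0, 1],
    [2.6, -2.1, 0, 0, 0, 0, 1],
    [2.6, -2.1, 0, 0, 0, 0, 1],
    [2.6, -2.1, 0, 0, 0, 0, 1],
    [2.6, -2.1, 0, 0, 0, 0, 1],
    [2.6, -2.1, 0, 0, 0, 0, 1],
    [2.6, -2.1, 0, 0, 0, 0, 1],
    [2.6, -2.1, 0, 0, 0, 0, 1],
    [2.6, -2.1, 0, 0, 0, 0, 1],
    [2.6, -2.1, 0, 0, 0, 0, 1],
    [0, 0, 0, 0, 0, 0, 1],
  ],
)

```text
time: 1.68
tool_pos: [0.5278, -0.0489, 0.2497]
tool_rot: [-0.001, 0.981, 0.194, 0.0]
contact_force: [0.0, 0.6, 0.7]
gripper_width: 1.001
grasp_force: 0.0
```

```bash
cat >> h.py <<'E'
from scipy.spatial.transform import Rotation as Rn
def pose():
    s=manip.state();q=s['tool_rot'];return np.array(s['tool_pos']),Rn.from_quat([q[1],q[2],q[3],q[0]])
def go(target,yaw=None):
    """print shift in tool axes (cm), and rotvec (deg) to have tool z down with tool x at world yaw (deg)"""
    p,R=pose();d=R.inv().apply(np.array(target)-p)*100
    o='p %s yaw %.2f shift cm %s len %.1f'%(p.round(4),np.degrees(np.arctan2(*R.as_matrix()[[1,0],0])),d.round(2),np.linalg.norm(d))
    if yaw is not None:
        Rt=Rn.from_euler('z',yaw,degrees=True)*Rn.from_euler('x',180,degrees=True)
        o+=' turn %s'%((R.inv()*Rt).as_rotvec(degrees=True).round(2))
    print(o)
E
python3 - <<'E'
from h import *
f=grab('wrist','w0');p,R=pose();c=-np.array(f['R']).T@f['t']
print(p,'cam rel tool',R.inv().apply(c-p),'cam axis in tool',R.inv().apply(np.array(f['R'])[2]))
print(proj(f,np.array([.552,.002,.045])),manip.state()['time'],manip.state()['contact_force'])
go([.40,.27,.30],0)
E
```

```text
[ 0.52693873 -0.05086216  0.24966767] cam rel tool [ 0.06874131 -0.00185088 -0.12445678] cam axis in tool [-0.26531284 -0.00142569  0.96416133]
[274.13695228 174.16897354] 1.7333 [-0.39631262 -0.45345085  0.25586355]
p [ 0.5269 -0.0509  0.2497] yaw 22.30 shift cm [  0.43 -34.51  -5.  ] len 34.9 turn [-0.04  0.06 22.3 ]
```

Request:
move_arm(
  rows=[
    [0.86, -3.33, -0.5, 0, 0, 0, 1],
    [0.86, -3.33, -0.5, 0, 0, 0, 1],
    [0.86, -3.33, -0.5, 0, 0, 0, 1],
    [0.86, -3.33, -0.5, 0, 0, 0, 1],
    [0.86, -3.33, -0.5, 0, 0, 0, 1],
    [0.86, -3.33, -0.5, 0, 0, 0, 1],
    [0.86, -3.33, -0.5, 0, 0, 0, 1],
    [0.86, -3.33, -0.5, 0, 0, 0, 1],
    [0.86, -3.33, -0.5, 0, 0, 0, 1],
    [0.86, -3.33, -0.5, 0, 0, 0, 1],
    [0, 0, 0, 0, 0, 0, 1],
    [0, 0, 0, 0, 0, 0, 1],
  ],
)

```text
time: 2.73
tool_pos: [0.481, 0.2881, 0.3001]
tool_rot: [0.0, 0.981, 0.192, -0.0]
contact_force: [0.2, -0.7, 0.4]
gripper_width: 0.998
grasp_force: 0.0
```

Run:
```python
from h import *
f=grab('wrist','w1');print(pose()[0],proj(f,np.array([.5,.3,.06])))
a=load('w0')['img'][60:360,100:500]
v=np.vstack([cv2.resize(f['img'],(600,450)),cv2.resize(a,(200,150),interpolation=cv2.INTER_AREA).repeat(1,0)[:, :] if False else np.zeros((0,600,3),np.uint8)])
cv2.imwrite('pics/w1v.png',f['img'])
```

```text
[0.48114548 0.28710614 0.29984784] [312.02981288 190.93780919]
```

View pics/w1v.png

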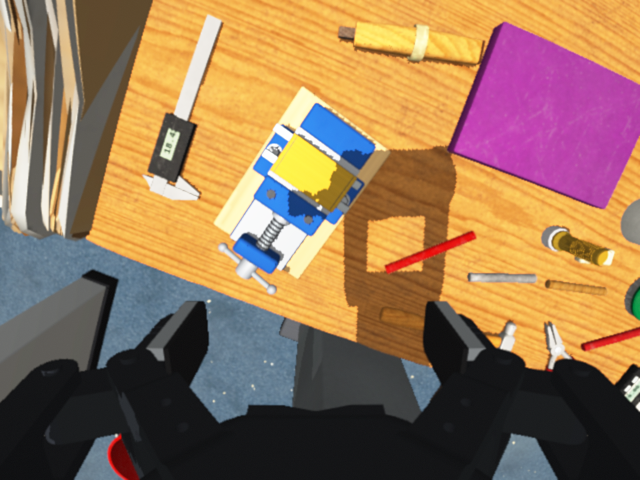

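The wrist view shows the block's top quad around (297,137),(357,175),(328,210),(272,177). The fixed jaw top is at (317,103)-(375,142), and the drift is at (553,238) to (608,257). I'll take a second view on the way to the drift.

Request:
move_arm(
  rows=[
    [-0.3, 3.4, 1.0, 0, 0, 0, 1],
    [-0.3, 3.4, 1.0, 0, 0, 0, 1],
    [-0.3, 3.4, 1.0, 0, 0, 0, 1],
    [0, 0, 0, 0, 0, 0, 1],
    [0, 0, 0, 0, 0, 0, 1],
  ],
)

```text
time: 3.2
tool_pos: [0.5111, 0.1867, 0.2689]
tool_rot: [0.0, 0.982, 0.188, -0.001]
contact_force: [-0.8, 0.0, -0.4]
gripper_width: 0.997
grasp_force: 0.0
```

Run:
```python
from h import *
f=grab('wrist','w2');g=load('w1')
p=proj(f,np.array([.5,.3,.07]));q=proj(g,np.array([.5,.3,.07]));print(p,q)
# composite: enlarged vise crops of w1, w2 (80 x 100 -> etc)
def c(i,x,y,w,h,W,H): return cv2.resize(i[y:y+h,x:x+w],(W,H),interpolation=cv2.INTER_CUBIC)
x0=int(p[0])-80;y0=int(p[1])-110;print('w2 origin',x0,y0)
a=np.hstack([c(g['img'],235,80,160,140,400,350),c(f['img'],x0,y0,160,140,400,350)])
w0=load('w0')['img'];b=np.hstack([c(w0,210,100,120,75,400,250),c(f['img'],400,170,120,75,400,250)])
cv2.imwrite('pics/c2.png',np.vstack([a,b]))
```

```text
[192.95787738 185.91993285] [311.93786299 192.22068458]
w2 origin 112 75
```

View pics/c2.png

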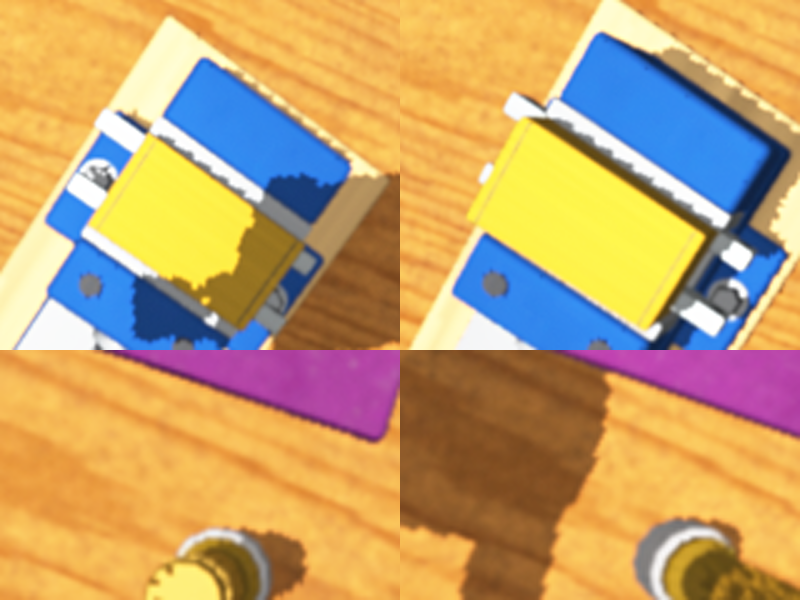

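The crops show: block top in w1 (297,134),(357,177),(332,212),(271,170), and in w2 (162,121),(238,168),(215,210),(139,162). The drift's face is at w0 (278,166), with the rod cap at (265,170). I'll triangulate these.

Run:
```python
from h import *
A=load('w1');B=load('w2');D=load('w0');T=load('top0');S=load('scene0')
pts={'jFL':((317.8,103.2),(192.8,88.2)),'jFR':((375,145.2),(263,136)),'bRL':((297,134),(162,121)),'bRR':((357,177.2),(238,167.8)),'bFR':((332.2,212),(214.8,209.8)),'bFL':((271,170),(139.2,161.8))}
X={}
for k,(a,b) in pts.items():
    X[k],e=tri((A,*a),(B,*b));print(k,X[k].round(4),np.round(e,4))
def yaw(a,b): d=X[a]-X[b];return np.degrees(np.arctan2(-d[0],d[1]))
print('yaws',yaw('jFL','jFR'),yaw('bRL','bRR'),yaw('bFL','bFR'))
print('block c',np.mean([X[k] for k in X if k[0]=='b'],0).round(4))
# planes
for z in(.067,.069,.071): print(z,[onz(A,*pts[k][0],z)[:2].round(4) for k in('jFL','jFR')],[onz(B,*pts[k][1],z)[:2].round(4) for k in('jFL','jFR')])
print('drift face w0,w2 z=.02',onz(D,278.4,166,.02),onz(B,487,236,.02))
print('cap w0+top+scene',tri((D,265.5,170.5),(T,319,228.8),(S,323.3,232.8)))
print('base top+scene',tri((T,319,242.7),(S,322.5,255)))
go([.5,.3,.3],0)
```

```text
jFL [0.5784 0.3259 0.0665] [0.0001 0.0001]
jFR [0.5635 0.2589 0.0536] [0.0012 0.0012]
bRL [0.5454 0.3322 0.0936] [0.0003 0.0003]
bRR [0.5303 0.2663 0.0766] [0.0003 0.0003]
bFR [0.4893 0.2744 0.0755] [0.0011 0.0011]
bFL [0.5073 0.3426 0.0904] [0.0001 0.0001]
yaws -12.490397945654168 -12.927793920846531 -14.814720039359521
block c [0.5181 0.3039 0.084 ]
0.067 [array([0.5784, 0.3259]), array([0.5639, 0.2612])] [array([0.5783, 0.3258]), array([0.5628, 0.2567])]
0.069 [array([0.5782, 0.3259]), array([0.5638, 0.2615])] [array([0.5783, 0.3251]), array([0.5629, 0.2564])]
0.071 [array([0.578 , 0.3258]), array([0.5637, 0.2618])] [array([0.5783, 0.3244]), array([0.563 , 0.2561])]
drift face w0,w2 z=.02 [0.55786495 0.00288536 0.02      ] [0.55414138 0.00676736 0.02      ]
cap w0+top+scene (array([0.55698589, 0.00371494, 0.08836571]), [0.002153798070755193, 0.00187177325442061, 0.0004643612689496695])
base top+scene (array([0.55447682, 0.00186582, 0.00072987]), [0.0015612602152964524, 0.0015612602152964216])
p [0.5112 0.188  0.2698] yaw 21.84 shift cm [  3.13 -10.82  -3.02] len 11.7 turn [-1.000e-02  6.000e-02  2.184e+01]
```

Request:
move_arm(
  rows=[
    [-0.54, 3.77, 1.5, 0, 0, 0, 1],
    [-0.54, 3.77, 1.5, 0, 0, 0, 1],
    [-0.54, 3.77, 1.5, 0, 0, 0, 1],
    [-0.54, 3.77, 1.5, 0, 0, 0, 1],
    [-0.54, 3.77, 1.5, 0, 0, 0, 1],
    [0, 0, 0.3, 0, 0, 7, 1],
    [0, 0, 0.3, 0, 0, 7, 1],
    [0, 0, 0.3, 0, 0, 7, 1],
    [0, 0, 0.3, 0, 0, 7, 1],
    [0, 0, 0.3, 0, 0, 7, 1],
    [0, 0, 0, 0, 0, 0, 1],
    [0, 0, 0, 0, 0, 0, 1],
  ],
)

```text
time: 4.25
tool_pos: [0.557, 0.0054, 0.1806]
tool_rot: [-0.0, 0.994, -0.111, 0.0]
contact_force: [0.2, -0.4, 0.2]
gripper_width: 1.0
grasp_force: 0.0
```

Run:
```python
from h import *
f=grab('wrist','w3');print(manip.state()['time'])
for z in(.0,.02,.093):print(proj(f,np.array([.5563,.003,z])))
go([.5563,.003,.062],-13)
cv2.imwrite('pics/w3c.png',cv2.resize(f['img'][0:330,140:580],(800,600)))
```

```text
4.3
[318.776687   225.45546701]
[318.99267538 230.83659098]
[320.09741179 258.41103222]
p [0.5571 0.0053 0.1808] yaw -12.75 shift cm [-0.03  0.24 11.88] len 11.9 turn [-0.01 -0.04  0.25]
```

View pics/w3c.png

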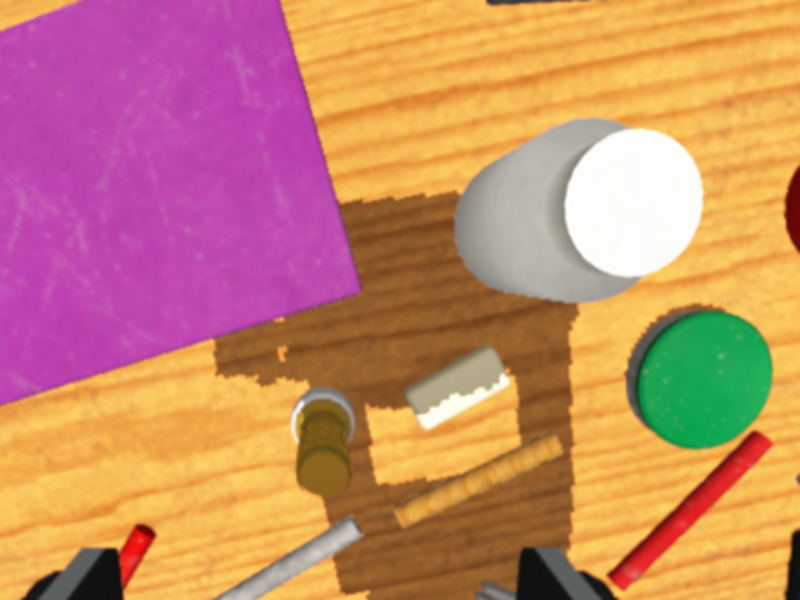

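Request:
move_arm(
  rows=[
    [-0.1, 0.15, 2.4, 0, 0, 0, 1],
    [0, 0, 2.4, 0, 0, 0, 1],
    [0, 0, 2.4, 0, 0, 0, 1],
    [0, 0, 2.4, 0, 0, 0, 1],
    [0, 0, 2.2, 0, 0, 0, 1],
    [0, 0, 0, 0, 0, 0, 1],
    [0, 0, 0, 0, 0, 0, -1],
    [0, 0, 0, 0, 0, 0, -1],
    [0, 0, 0, 0, 0, 0, -1],
    [0, 0, 0, 0, 0, 0, -1],
    [0, 0, 0, 0, 0, 0, -1],
    [0, 0, 0, 0, 0, 0, -1],
    [0, 0, 0, 0, 0, 0, -1],
    [0, 0, 0, 0, 0, 0, -1],
  ],
)

```text
time: 5.47
tool_pos: [0.5565, 0.0037, 0.0637]
tool_rot: [-0.0, 0.994, -0.113, 0.001]
contact_force: [-1.0, 1.1, 6.0]
gripper_width: 0.208
grasp_force: 58.3
```

Run:
```python
from h import *
s=manip.state();print(s['contact_force'],s['grasp_force'])
go([.5248,.3332,.17],-13);go([.5112,.2748,.17])
```

```text
[-1.01127624  1.10813977  5.98486957] 58.32823634147644
p [0.5565 0.0037 0.0637] yaw -12.95 shift cm [-10.46 -31.41 -10.63] len 34.8 turn [-0.03 -0.12  0.05]
p [0.5565 0.0037 0.0637] yaw -12.95 shift cm [-10.47 -25.41 -10.64] len 29.5
```

Request:
move_arm(
  rows=[
    [0, 0, -1.5, 0, 0, 0, -1],
    [0, 0, -3.5, 0, 0, 0, -1],
    [0, 0, -3.5, 0, 0, 0, -1],
    [0, 0, -3.5, 0, 0, 0, -1],
    [-1.16, -3.49, 0.15, 0, 0, 0, -1],
    [-1.16, -3.49, 0.15, 0, 0, 0, -1],
    [-1.16, -3.49, 0.15, 0, 0, 0, -1],
    [-1.16, -3.49, 0.15, 0, 0, 0, -1],
    [-1.16, -3.49, 0.15, 0, 0, 0, -1],
    [-1.16, -3.49, 0.15, 0, 0, 0, -1],
    [-1.16, -3.49, 0.15, 0, 0, 0, -1],
    [-1.16, -3.49, 0.15, 0, 0, 0, -1],
    [-1.16, -3.49, 0.15, 0, 0, 0, -1],
    [0, 0, 0, 0, 0, 0, -1],
    [0, 0, 0, 0, 0, 0, -1],
    [0, 0, 0, 0, 0, 0, -1],
  ],
)

```text
time: 6.8
tool_pos: [0.5237, 0.3328, 0.1679]
tool_rot: [0.001, 0.994, -0.113, -0.001]
contact_force: [0.4, -0.9, -1.3]
gripper_width: 0.203
grasp_force: 58.9
```

Run:
```python
from h import *
s=manip.state();print(s['contact_force'],s['grasp_force'])
f=grab('wrist','w4')
go([.5248,.3332,.16],-13)
S=grab('scene','s4')
def c(i,x,y,w,h,W,H): return cv2.resize(i[y:y+h,x:x+w],(W,H),interpolation=cv2.INTER_CUBIC)
cv2.imwrite('pics/c4.png',np.hstack([c(f['img'],160,60,320,360,400,450),c(S['img'],200,100,100,112,400,450)]))
```

```text
[ 0.40116035 -0.90847333 -1.29422659] 58.94267499446869
p [0.524  0.3323 0.1681] yaw -12.99 shift cm [ 0.06 -0.11  0.81] len 0.8 turn [0.07 0.04 0.01]
```

View pics/c4.png

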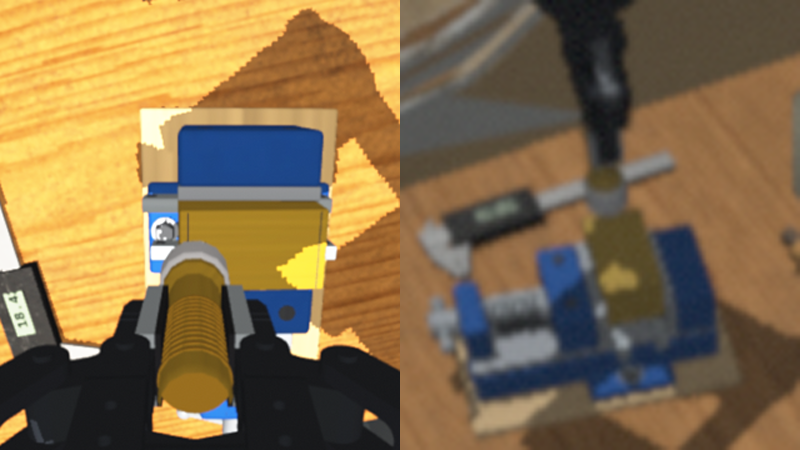

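The drift is over the left end of the block, held straight. Approaching slowly.

Request:
move_arm(
  rows=[
    [0.05, -0.1, 0.2, 0, 0, 0, -1],
    [0, 0, 0.2, 0, 0, 0, -1],
    [0, 0, 0.1, 0, 0, 0, -1],
    [0, 0, 0.1, 0, 0, 0, -1],
    [0, 0, 0.05, 0, 0, 0, -1],
    [0, 0, 0, 0, 0, 0, -1],
  ],
)

```text
time: 7.4
tool_pos: [0.5249, 0.3339, 0.1621]
tool_rot: [0.0, 0.994, -0.113, -0.0]
contact_force: [1.0, 0.1, -1.0]
gripper_width: 0.202
grasp_force: 58.9
```

Request:
move_arm(
  rows=[
    [0, 0, 0.05, 0, 0, 0, -1],
    [0, 0, 0.05, 0, 0, 0, -1],
    [0, 0, 0.05, 0, 0, 0, -1],
    [0, 0, 0, 0, 0, 0, -1],
  ],
)

```text
time: 7.73
tool_pos: [0.5249, 0.3341, 0.1607]
tool_rot: [0.0, 0.994, -0.113, -0.0]
contact_force: [0.1, 1.1, -2.2]
gripper_width: 0.204
grasp_force: 58.9
```

Request:
move_arm(
  rows=[
    [0, 0, 0.05, 0, 0, 0, -1],
    [0, 0, 0.05, 0, 0, 0, -1],
    [0, 0, 0, 0, 0, 0, -1],
  ],
)

```text
time: 7.98
tool_pos: [0.5248, 0.3341, 0.1596]
tool_rot: [0.0, 0.994, -0.113, -0.0]
contact_force: [-0.3, 0.2, -2.9]
gripper_width: 0.202
grasp_force: 58.9
```

Request:
move_arm(
  rows=[
    [0, 0, 0.05, 0, 0, 0, -1],
    [0, 0, 0.05, 0, 0, 0, -1],
    [0, 0, 0, 0, 0, 0, -1],
  ],
)

```text
time: 8.23
tool_pos: [0.5249, 0.334, 0.1586]
tool_rot: [0.0, 0.994, -0.113, -0.0]
contact_force: [-0.2, 0.8, -1.8]
gripper_width: 0.206
grasp_force: 58.9
```

Request:
move_arm(
  rows=[
    [0, 0, 0.05, 0, 0, 0, -1],
    [0, 0, 0.05, 0, 0, 0, -1],
    [0, 0, 0, 0, 0, 0, -1],
  ],
)

```text
time: 8.48
tool_pos: [0.5249, 0.334, 0.1577]
tool_rot: [0.0, 0.994, -0.113, -0.0]
contact_force: [0.5, -0.3, -1.7]
gripper_width: 0.207
grasp_force: 58.9
```

Request:
move_arm(
  rows=[
    [0, 0, 0.05, 0, 0, 0, -1],
    [0, 0, 0.05, 0, 0, 0, -1],
    [0, 0, 0, 0, 0, 0, -1],
  ],
)

```text
time: 8.73
tool_pos: [0.5249, 0.334, 0.1567]
tool_rot: [0.0, 0.994, -0.113, -0.0]
contact_force: [-0.3, 0.0, -0.8]
gripper_width: 0.207
grasp_force: 58.9
```

Request:
move_arm(
  rows=[
    [0, 0, 0.05, 0, 0, 0, -1],
    [0, 0, 0, 0, 0, 0, -1],
  ],
)

```text
time: 8.9
tool_pos: [0.5249, 0.334, 0.1562]
tool_rot: [0.0, 0.994, -0.113, -0.0]
contact_force: [0.4, -0.2, -1.1]
gripper_width: 0.207
grasp_force: 58.9
```

Request:
move_arm(
  rows=[
    [0, 0, 0.05, 0, 0, 0, -1],
    [0, 0, 0, 0, 0, 0, -1],
  ],
)

```text
time: 9.07
tool_pos: [0.5249, 0.334, 0.1557]
tool_rot: [0.0, 0.994, -0.113, -0.0]
contact_force: [0.9, 0.6, -0.9]
gripper_width: 0.204
grasp_force: 58.9
```

Request:
move_arm(
  rows=[
    [0, 0, 0.05, 0, 0, 0, -1],
    [0, 0, 0, 0, 0, 0, -1],
  ],
)

```text
time: 9.23
tool_pos: [0.5249, 0.334, 0.1552]
tool_rot: [0.0, 0.994, -0.113, -0.0]
contact_force: [0.9, 0.9, -2.3]
gripper_width: 0.206
grasp_force: 58.9
```

Request:
move_arm(
  rows=[
    [0, 0, 0.05, 0, 0, 0, -1],
    [0, 0, 0, 0, 0, 0, -1],
  ],
)

```text
time: 9.4
tool_pos: [0.5249, 0.3341, 0.1547]
tool_rot: [0.0, 0.994, -0.113, -0.0]
contact_force: [0.2, -0.4, -1.9]
gripper_width: 0.206
grasp_force: 58.9
```

Request:
move_arm(
  rows=[
    [0, 0, 0.05, 0, 0, 0, -1],
    [0, 0, 0, 0, 0, 0, -1],
  ],
)

```text
time: 9.57
tool_pos: [0.5249, 0.334, 0.1542]
tool_rot: [0.0, 0.994, -0.113, -0.0]
contact_force: [0.5, -0.5, -2.4]
gripper_width: 0.21
grasp_force: 58.9
```

Request:
move_arm(
  rows=[
    [0, 0, 0.05, 0, 0, 0, -1],
    [0, 0, 0, 0, 0, 0, -1],
  ],
)

```text
time: 9.73
tool_pos: [0.5249, 0.334, 0.1537]
tool_rot: [0.0, 0.994, -0.113, -0.0]
contact_force: [-0.2, -0.4, -1.7]
gripper_width: 0.204
grasp_force: 58.9
```

Request:
move_arm(
  rows=[
    [0, 0, 0.05, 0, 0, 0, -1],
    [0, 0, 0, 0, 0, 0, -1],
  ],
)

```text
time: 9.9
tool_pos: [0.525, 0.3341, 0.1536]
tool_rot: [-0.0, 0.994, -0.113, 0.0]
contact_force: [-1.2, -0.3, -0.8]
gripper_width: 0.206
grasp_force: 59.0
```

Request:
move_arm(
  rows=[
    [0, 0, 0.05, 0, 0, 0, -1],
    [0, 0, 0, 0, 0, 0, -1],
  ],
)

```text
time: 10.07
tool_pos: [0.5251, 0.3341, 0.1535]
tool_rot: [0.0, 0.994, -0.113, 0.0]
contact_force: [-2.2, -1.8, 2.8]
gripper_width: 0.208
grasp_force: 59.4
```

Request:
move_arm(
  rows=[
    [0, 0, 0.05, 0, 0, 0, -1],
    [0, 0, 0, 0, 0, 0, -1],
  ],
)

```text
time: 10.23
tool_pos: [0.5252, 0.3341, 0.1533]
tool_rot: [-0.0, 0.994, -0.113, 0.0]
contact_force: [-2.6, -1.3, 5.0]
gripper_width: 0.209
grasp_force: 59.6
```

Request:
move_arm(
  rows=[
    [0, 0, 0.05, 0, 0, 0, -1],
    [0, 0, 0, 0, 0, 0, -1],
  ],
)

```text
time: 10.4
tool_pos: [0.5252, 0.3343, 0.1529]
tool_rot: [-0.0, 0.994, -0.113, 0.0]
contact_force: [-1.7, -1.8, 5.0]
gripper_width: 0.205
grasp_force: 59.6
```

Request:
move_arm(
  rows=[
    [0, 0, 0.04, 0, 0, 0, -1],
    [0, 0, 0, 0, 0, 0, -1],
  ],
)

```text
time: 10.57
tool_pos: [0.5253, 0.3344, 0.1527]
tool_rot: [-0.0, 0.994, -0.113, 0.0]
contact_force: [-3.1, -0.3, 5.1]
gripper_width: 0.207
grasp_force: 59.6
```

Request:
move_arm(
  rows=[
    [0, 0, 0.04, 0, 0, 0, -1],
    [0, 0, 0, 0, 0, 0, -1],
  ],
)

```text
time: 10.73
tool_pos: [0.5253, 0.3345, 0.1524]
tool_rot: [-0.001, 0.994, -0.113, 0.0]
contact_force: [-3.1, -0.7, 5.4]
gripper_width: 0.21
grasp_force: 59.6
```

Request:
move_arm(
  rows=[
    [0, 0, 0.05, 0, 0, 0, -1],
    [0, 0, 0.05, 0, 0, 0, -1],
    [0, 0, 0, 0, 0, 0, -1],
  ],
)

```text
time: 10.98
tool_pos: [0.5253, 0.3348, 0.1516]
tool_rot: [-0.001, 0.994, -0.113, 0.001]
contact_force: [-2.3, -0.1, 5.6]
gripper_width: 0.206
grasp_force: 59.6
```

Request:
move_arm(
  rows=[
    [0, 0, 0.05, 0, 0, 0, -1],
    [0, 0, 0.05, 0, 0, 0, -1],
    [0, 0, 0, 0, 0, 0, -1],
  ],
)

```text
time: 11.23
tool_pos: [0.5254, 0.335, 0.1509]
tool_rot: [-0.001, 0.994, -0.113, 0.001]
contact_force: [-2.5, 0.5, 6.6]
gripper_width: 0.206
grasp_force: 59.5
```

Request:
move_arm(
  rows=[
    [0, 0, 0.05, 0, 0, 0, -1],
    [0, 0, 0, 0, 0, 0, -1],
  ],
)

```text
time: 11.4
tool_pos: [0.5255, 0.3351, 0.1506]
tool_rot: [-0.001, 0.994, -0.113, 0.001]
contact_force: [-4.0, 1.0, 8.0]
gripper_width: 0.208
grasp_force: 59.6
```

Request:
move_arm(
  rows=[
    [0, 0, 0.05, 0, 0, 0, -1],
    [0, 0, 0, 0, 0, 0, -1],
  ],
)

```text
time: 11.57
tool_pos: [0.5255, 0.3352, 0.1504]
tool_rot: [-0.001, 0.994, -0.113, 0.001]
contact_force: [-3.7, 0.4, 9.0]
gripper_width: 0.207
grasp_force: 59.9
```

Request:
move_arm(
  rows=[
    [0, 0, -0.4, 0, 0, 0, -1],
    [0, 0, -0.4, 0, 0, 0, -1],
    [0, 2, 0, 0, 0, 0, -1],
    [0, 2, 0, 0, 0, 0, -1],
    [0, 2, 0, 0, 0, 0, -1],
    [0, 0, 0, 0, 0, 0, -1],
    [0, 0, 0.2, 0, 0, 0, -1],
    [0, 0, 0, 0, 0, 0, -1],
  ],
)

```text
time: 12.23
tool_pos: [0.5114, 0.2757, 0.1534]
tool_rot: [-0.0, 0.994, -0.113, -0.0]
contact_force: [-0.9, -0.3, -1.8]
gripper_width: 0.206
grasp_force: 59.3
```

Request:
move_arm(
  rows=[
    [0, 0, 0.05, 0, 0, 0, -1],
    [0, 0, 0.05, 0, 0, 0, -1],
    [0, 0, 0, 0, 0, 0, -1],
  ],
)

```text
time: 12.48
tool_pos: [0.5115, 0.2761, 0.1528]
tool_rot: [0.0, 0.994, -0.112, -0.0]
contact_force: [0.1, -0.9, -1.5]
gripper_width: 0.207
grasp_force: 59.3
```

Request:
move_arm(
  rows=[
    [0, 0, 0.05, 0, 0, 0, -1],
    [0, 0, 0.05, 0, 0, 0, -1],
    [0, 0, 0, 0, 0, 0, -1],
  ],
)

```text
time: 12.73
tool_pos: [0.5114, 0.2757, 0.1519]
tool_rot: [0.0, 0.994, -0.113, -0.0]
contact_force: [0.7, -1.1, -1.5]
gripper_width: 0.202
grasp_force: 59.3
```

Request:
move_arm(
  rows=[
    [0, 0, 0.05, 0, 0, 0, -1],
    [0, 0, 0.05, 0, 0, 0, -1],
    [0, 0, 0, 0, 0, 0, -1],
  ],
)

```text
time: 12.98
tool_pos: [0.5114, 0.2755, 0.1509]
tool_rot: [0.0, 0.994, -0.113, -0.0]
contact_force: [0.4, 0.5, -2.2]
gripper_width: 0.206
grasp_force: 59.3
```

Request:
move_arm(
  rows=[
    [0, 0, 0.05, 0, 0, 0, -1],
    [0, 0, 0, 0, 0, 0, -1],
  ],
)

```text
time: 13.15
tool_pos: [0.5115, 0.2756, 0.1504]
tool_rot: [0.0, 0.994, -0.113, -0.0]
contact_force: [-0.0, 0.0, -2.1]
gripper_width: 0.204
grasp_force: 59.3
```

Request:
move_arm(
  rows=[
    [0, 0, 0.05, 0, 0, 0, -1],
    [0, 0, 0, 0, 0, 0, -1],
  ],
)

```text
time: 13.32
tool_pos: [0.5116, 0.2756, 0.1503]
tool_rot: [-0.0, 0.994, -0.113, 0.0]
contact_force: [-0.9, -1.0, 0.2]
gripper_width: 0.204
grasp_force: 59.3
```

Request:
move_arm(
  rows=[
    [0, 0, 0.05, 0, 0, 0, -1],
    [0, 0, 0, 0, 0, 0, -1],
  ],
)

```text
time: 13.48
tool_pos: [0.5116, 0.2756, 0.1503]
tool_rot: [0.0, 0.994, -0.113, 0.0]
contact_force: [-2.2, -1.1, 3.8]
gripper_width: 0.207
grasp_force: 59.6
```

Request:
move_arm(
  rows=[
    [0, 0, 0.05, 0, 0, 0, -1],
    [0, 0, 0, 0, 0, 0, -1],
  ],
)

```text
time: 13.65
tool_pos: [0.5117, 0.2756, 0.1503]
tool_rot: [0.0, 0.994, -0.113, 0.0]
contact_force: [-4.0, -2.5, 6.3]
gripper_width: 0.206
grasp_force: 59.9
```

Request:
move_arm(
  rows=[
    [0, 0, 0.05, 0, 0, 0, -1],
    [0, 0, 0, 0, 0, 0, -1],
  ],
)

```text
time: 13.82
tool_pos: [0.5118, 0.2756, 0.1503]
tool_rot: [0.0, 0.994, -0.113, 0.0]
contact_force: [-4.2, -1.9, 7.4]
gripper_width: 0.206
grasp_force: 60.1
```

Request:
move_arm(
  rows=[
    [0, 0, 0.05, 0, 0, 0, -1],
    [0, 0, 0, 0, 0, 0, -1],
  ],
)

```text
time: 13.98
tool_pos: [0.5118, 0.2756, 0.1501]
tool_rot: [0.0, 0.994, -0.113, 0.0]
contact_force: [-4.2, -3.3, 9.5]
gripper_width: 0.206
grasp_force: 60.2
```

Request:
move_arm(
  rows=[
    [0, 0, 0.05, 0, 0, 0, -1],
    [0, 0, 0, 0, 0, 0, -1],
  ],
)

```text
time: 14.15
tool_pos: [0.5119, 0.2756, 0.15]
tool_rot: [0.0, 0.994, -0.113, 0.0]
contact_force: [-4.9, -2.4, 11.4]
gripper_width: 0.206
grasp_force: 60.4
```

Request:
move_arm(
  rows=[
    [0, 0, 0.05, 0, 0, 0, -1],
    [0, 0, 0, 0, 0, 0, -1],
  ],
)

```text
time: 14.32
tool_pos: [0.5119, 0.2755, 0.1497]
tool_rot: [0.0, 0.994, -0.113, 0.0]
contact_force: [-6.2, -3.7, 12.5]
gripper_width: 0.205
grasp_force: 60.4
```

Request:
move_arm(
  rows=[
    [0, 0, 0.05, 0, 0, 0, -1],
    [0, 0, 0, 0, 0, 0, -1],
  ],
)

```text
time: 14.48
tool_pos: [0.512, 0.2755, 0.1493]
tool_rot: [0.0, 0.994, -0.113, 0.0]
contact_force: [-6.8, -3.7, 12.2]
gripper_width: 0.203
grasp_force: 60.5
```

Request:
move_arm(
  rows=[
    [0, 0, 0.05, 0, 0, 0, -1],
    [0, 0, 0, 0, 0, 0, -1],
  ],
)

```text
time: 14.65
tool_pos: [0.5119, 0.2755, 0.1489]
tool_rot: [0.0, 0.994, -0.113, 0.0]
contact_force: [-5.9, -3.2, 12.1]
gripper_width: 0.204
grasp_force: 60.5
```

Request:
move_arm(
  rows=[
    [0, 0, 0.05, 0, 0, 0, -1],
    [0, 0, 0, 0, 0, 0, -1],
  ],
)

```text
time: 14.82
tool_pos: [0.512, 0.2754, 0.1484]
tool_rot: [0.0, 0.994, -0.113, 0.0]
contact_force: [-6.5, -3.9, 12.6]
gripper_width: 0.204
grasp_force: 60.5
```

Request:
move_arm(
  rows=[
    [0, 0, 0.05, 0, 0, 0, -1],
    [0, 0, 0, 0, 0, 0, -1],
  ],
)

```text
time: 14.98
tool_pos: [0.512, 0.2754, 0.1482]
tool_rot: [0.0, 0.994, -0.113, 0.0]
contact_force: [-6.4, -4.5, 14.0]
gripper_width: 0.208
grasp_force: 60.7
```

Request:
move_arm(
  rows=[
    [0, 0, 0.05, 0, 0, 0, -1],
    [0, 0, 0, 0, 0, 0, -1],
  ],
)

```text
time: 15.15
tool_pos: [0.5121, 0.2754, 0.1482]
tool_rot: [0.0, 0.994, -0.113, 0.0]
contact_force: [-6.5, -5.7, 16.1]
gripper_width: 0.21
grasp_force: 60.9
```

Request:
move_arm(
  rows=[
    [0, 0, 0.04, 0, 0, 0, -1],
    [0, 0, 0, 0, 0, 0, -1],
  ],
)

```text
time: 15.32
tool_pos: [0.5121, 0.2754, 0.1482]
tool_rot: [0.0, 0.994, -0.113, 0.0]
contact_force: [-8.3, -5.7, 16.9]
gripper_width: 0.21
grasp_force: 61.0
```

Request:
move_arm(
  rows=[
    [0, 0, -0.4, 0, 0, 0, -1],
    [0, 0, -0.4, 0, 0, 0, -1],
    [0, -2, 0, 0, 0, 0, -1],
    [0, -2, 0, 0, 0, 0, -1],
    [0, -2, 0, 0, 0, 0, -1],
    [0, 0, 0, 0, 0, 0, -1],
    [0, 0, 0, 0, 0, 0, -1],
  ],
)

```text
time: 15.9
tool_pos: [0.5246, 0.3345, 0.1512]
tool_rot: [0.0, 0.994, -0.112, -0.0]
contact_force: [-0.4, -0.7, -0.7]
gripper_width: 0.207
grasp_force: 59.1
```

Request:
move_arm(
  rows=[
    [0, 0, 0.1, 0, 0, 0, -1],
    [0, 0, 0.05, 0, 0, 0, -1],
    [0, 0, 0, 0, 0, 0, -1],
  ],
)

```text
time: 16.15
tool_pos: [0.5246, 0.3332, 0.15]
tool_rot: [0.0, 0.994, -0.113, -0.0]
contact_force: [0.2, 0.1, -1.9]
gripper_width: 0.206
grasp_force: 59.1
```

Request:
move_arm(
  rows=[
    [0, 0, 0.05, 0, 0, 0, -1],
    [0, 0, 0.05, 0, 0, 0, -1],
    [0, 0, 0, 0, 0, 0, -1],
  ],
)

```text
time: 16.4
tool_pos: [0.525, 0.3337, 0.1497]
tool_rot: [-0.0, 0.994, -0.113, 0.0]
contact_force: [0.2, -0.6, -2.0]
gripper_width: 0.204
grasp_force: 59.2
```

Request:
move_arm(
  rows=[
    [0, 0, 0.05, 0, 0, 0, -1],
    [0, 0, 0, 0, 0, 0, -1],
  ],
)

```text
time: 16.57
tool_pos: [0.5251, 0.3339, 0.1496]
tool_rot: [0.0, 0.994, -0.113, 0.0]
contact_force: [-0.6, -0.8, 1.3]
gripper_width: 0.205
grasp_force: 59.2
```

Request:
move_arm(
  rows=[
    [0, 0, 0.05, 0, 0, 0, -1],
    [0, 0, 0, 0, 0, 0, -1],
  ],
)

```text
time: 16.73
tool_pos: [0.5252, 0.334, 0.1495]
tool_rot: [0.0, 0.994, -0.113, 0.0]
contact_force: [-2.0, -3.9, 4.6]
gripper_width: 0.204
grasp_force: 59.7
```

Request:
move_arm(
  rows=[
    [0, 0, 0.05, 0, 0, 0, -1],
    [0, 0, 0, 0, 0, 0, -1],
  ],
)

```text
time: 16.9
tool_pos: [0.5252, 0.3341, 0.149]
tool_rot: [-0.0, 0.994, -0.113, 0.0]
contact_force: [-1.5, -2.3, 4.5]
gripper_width: 0.208
grasp_force: 59.8
```

Request:
move_arm(
  rows=[
    [0, 0, 0.05, 0, 0, 0, -1],
    [0, 0, 0, 0, 0, 0, -1],
  ],
)

```text
time: 17.07
tool_pos: [0.5252, 0.3343, 0.1486]
tool_rot: [-0.0, 0.994, -0.113, 0.0]
contact_force: [-2.1, -1.7, 6.9]
gripper_width: 0.205
grasp_force: 59.8
```

Request:
move_arm(
  rows=[
    [0, 0, 0.05, 0, 0, 0, -1],
    [0, 0, 0, 0, 0, 0, -1],
  ],
)

```text
time: 17.23
tool_pos: [0.5253, 0.3344, 0.1483]
tool_rot: [-0.0, 0.994, -0.113, 0.0]
contact_force: [-2.3, -1.5, 6.2]
gripper_width: 0.203
grasp_force: 59.9
```

Request:
move_arm(
  rows=[
    [0, 0, 0.05, 0, 0, 0, -1],
    [0, 0, 0, 0, 0, 0, -1],
  ],
)

```text
time: 17.4
tool_pos: [0.5253, 0.3345, 0.1481]
tool_rot: [-0.001, 0.994, -0.113, 0.0]
contact_force: [-2.6, -0.8, 6.3]
gripper_width: 0.204
grasp_force: 60.1
```

Request:
move_arm(
  rows=[
    [0, 0, 0.05, 0, 0, 0, -1],
    [0, 0, 0, 0, 0, 0, -1],
  ],
)

```text
time: 17.57
tool_pos: [0.5254, 0.3345, 0.1481]
tool_rot: [-0.001, 0.994, -0.113, 0.001]
contact_force: [-3.1, -1.7, 9.6]
gripper_width: 0.206
grasp_force: 60.4
```

Request:
move_arm(
  rows=[
    [0, 0, 0.05, 0, 0, 0, -1],
    [0, 0, 0, 0, 0, 0, -1],
  ],
)

```text
time: 17.73
tool_pos: [0.5255, 0.3346, 0.1481]
tool_rot: [-0.001, 0.994, -0.113, 0.001]
contact_force: [-4.2, -1.1, 10.3]
gripper_width: 0.204
grasp_force: 60.5
```

Request:
move_arm(
  rows=[
    [0, 0, 0.05, 0, 0, 0, -1],
    [0, 0, 0.05, 0, 0, 0, -1],
    [0, 0, 0, 0, 0, 0, -1],
  ],
)

```text
time: 17.98
tool_pos: [0.5255, 0.3347, 0.148]
tool_rot: [-0.001, 0.994, -0.113, 0.001]
contact_force: [-5.7, -3.5, 14.0]
gripper_width: 0.205
grasp_force: 60.9
```

Request:
move_arm(
  rows=[
    [0, 0, 0.05, 0, 0, 0, -1],
    [0, 0, 0.04, 0, 0, 0, -1],
    [0, 0, 0, 0, 0, 0, -1],
  ],
)

```text
time: 18.23
tool_pos: [0.5257, 0.3347, 0.148]
tool_rot: [-0.001, 0.994, -0.113, 0.001]
contact_force: [-7.6, -3.3, 17.2]
gripper_width: 0.203
grasp_force: 61.2
```

Request:
move_arm(
  rows=[
    [0, 0, -0.4, 0, 0, 0, -1],
    [0, 0, -0.4, 0, 0, 0, -1],
    [0, 2, 0, 0, 0, 0, -1],
    [0, 2, 0, 0, 0, 0, -1],
    [0, 2, 0, 0, 0, 0, -1],
    [0, 0, 0, 0, 0, 0, -1],
    [0, 0, 0.1, 0, 0, 0, -1],
    [0, 0, 0.1, 0, 0, 0, -1],
    [0, 0, 0, 0, 0, 0, -1],
  ],
)

```text
time: 18.98
tool_pos: [0.5114, 0.2761, 0.1491]
tool_rot: [-0.0, 0.994, -0.113, -0.0]
contact_force: [0.4, 0.4, -1.3]
gripper_width: 0.206
grasp_force: 59.3
```

Request:
move_arm(
  rows=[
    [0, 0, 0.05, 0, 0, 0, -1],
    [0, 0, 0.05, 0, 0, 0, -1],
    [0, 0, 0, 0, 0, 0, -1],
  ],
)

```text
time: 19.23
tool_pos: [0.5115, 0.276, 0.1485]
tool_rot: [0.0, 0.994, -0.113, -0.0]
contact_force: [0.5, -0.5, -1.5]
gripper_width: 0.207
grasp_force: 59.3
```

Request:
move_arm(
  rows=[
    [0, 0, 0.05, 0, 0, 0, -1],
    [0, 0, 0.05, 0, 0, 0, -1],
    [0, 0, 0, 0, 0, 0, -1],
  ],
)

```text
time: 19.48
tool_pos: [0.5116, 0.2758, 0.1481]
tool_rot: [-0.0, 0.994, -0.113, 0.0]
contact_force: [-0.4, -0.0, 0.6]
gripper_width: 0.205
grasp_force: 59.6
```

Request:
move_arm(
  rows=[
    [0, 0, 0.05, 0, 0, 0, -1],
    [0, 0, 0.05, 0, 0, 0, -1],
    [0, 0, 0.05, 0, 0, 0, -1],
    [0, 0, 0, 0, 0, 0, -1],
  ],
)

```text
time: 19.82
tool_pos: [0.5118, 0.2758, 0.1481]
tool_rot: [-0.0, 0.994, -0.113, 0.0]
contact_force: [-4.0, -1.5, 7.3]
gripper_width: 0.207
grasp_force: 60.1
```

Request:
move_arm(
  rows=[
    [0, 0, 0.05, 0, 0, 0, -1],
    [0, 0, 0.05, 0, 0, 0, -1],
    [0, 0, 0.05, 0, 0, 0, -1],
    [0, 0, 0, 0, 0, 0, -1],
  ],
)

```text
time: 20.15
tool_pos: [0.512, 0.2758, 0.148]
tool_rot: [-0.0, 0.994, -0.113, 0.0]
contact_force: [-6.4, -1.8, 11.9]
gripper_width: 0.208
grasp_force: 60.9
```

Request:
move_arm(
  rows=[
    [0, 0, 0.05, 0, 0, 0, -1],
    [0, 0, 0.05, 0, 0, 0, -1],
    [0, 0, 0.05, 0, 0, 0, -1],
    [0, 0, 0, 0, 0, 0, -1],
    [0, 0, 0, 0, 0, 0, -1],
  ],
)

```text
time: 20.57
tool_pos: [0.5122, 0.2759, 0.148]
tool_rot: [-0.0, 0.994, -0.113, 0.001]
contact_force: [-8.6, -3.0, 19.2]
gripper_width: 0.208
grasp_force: 61.5
```

Request:
move_arm(
  rows=[
    [0, 0, -0.5, 0, 0, 0, -1],
    [0, 0, -1.0, 0, 0, 0, -1],
    [0, 0, -2, 0, 0, 0, -1],
    [0, 0, -2, 0, 0, 0, -1],
    [0, 0, 0, 0, 0, 0, -1],
  ],
)

```text
time: 20.98
tool_pos: [0.5137, 0.2764, 0.2028]
tool_rot: [-0.002, 0.994, -0.113, 0.003]
contact_force: [0.7, -0.5, 0.7]
gripper_width: 0.208
grasp_force: 59.3
```

Run:
```python
from h import *
go([.555,.005,.20],-13);go([.54,.08,.075],-13);T=load('top0')
for x,y in((.54,.08),(.53,.10),(.555,.004),(.50,.12)):print((x,y),proj(T,np.array([x,y,0])))
```

```text
p [0.5137 0.2764 0.2028] yaw -12.96 shift cm [10.1  25.52  0.24] len 27.5 turn [-0.25 -0.37  0.04]
p [0.5137 0.2764 0.2028] yaw -12.96 shift cm [ 6.88 18.6  12.75] len 23.6 turn [-0.25 -0.37  0.04]
(0.54, 0.08) [290.19203449 248.71974751]
(0.53, 0.1) [282.87714001 252.59053432]
(0.555, 0.004) [318.16873125 242.07807755]
(0.5, 0.12) [275.7648416  263.53853942]
```

Request:
move_arm(
  rows=[
    [1.28, 3.19, 0, 0, 0, 0, -1],
    [1.28, 3.19, 0, 0, 0, 0, -1],
    [1.28, 3.19, 0, 0, 0, 0, -1],
    [1.28, 3.19, 0, 0, 0, 0, -1],
    [1.28, 3.19, 0, 0, 0, 0, -1],
    [1.28, 3.19, 0, 0, 0, 0, -1],
    [1.28, 3.19, 0, 0, 0, 0, -1],
    [1.28, 3.19, 0, 0, 0, 0, -1],
    [0, 0, 3.5, 0, 0, 0, -1],
    [0, 0, 3.5, 0, 0, 0, -1],
    [0, 0, 3.5, 0, 0, 0, -1],
    [0, 0, 1.5, 0, 0, 0, -1],
    [0, 0, 0, 0, 0, 0, -1],
    [0, 0, 0, 0, 0, 0, -1],
  ],
)

```text
time: 22.15
tool_pos: [0.5528, 0.004, 0.0764]
tool_rot: [-0.0, 0.994, -0.113, -0.002]
contact_force: [-0.4, 0.0, -1.3]
gripper_width: 0.209
grasp_force: 59.6
```

Run:
```python
from h import *
go([.556,.004,.0637],-13)
f=grab('wrist','w5');S=grab('scene','s5')
def c(i,x,y,w,h,W,H): return cv2.resize(i[y:y+h,x:x+w],(W,H),interpolation=cv2.INTER_CUBIC)
cv2.imwrite('pics/c5.png',np.hstack([c(f['img'],160,60,320,360,400,450),c(S['img'],280,190,80,90,400,450)]))
```

```text
p [0.5528 0.004  0.0764] yaw -12.96 shift cm [ 0.31 -0.07  1.27] len 1.3 turn [0.02 0.19 0.04]
```

View pics/c5.png

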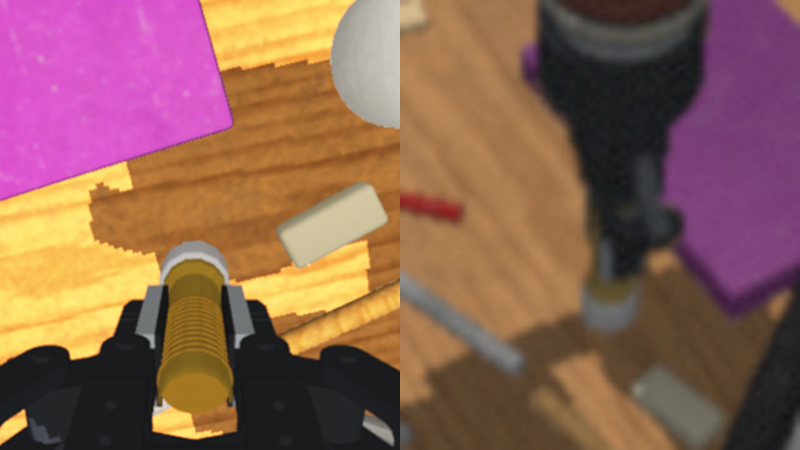

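The drift is straight in the grip above its old, clear spot. Lowering by feel.

Request:
move_arm(
  rows=[
    [0.2, 0, 0.4, 0, 0.15, 0, -1],
    [0, 0, 0.4, 0, 0, 0, -1],
    [0, 0, 0.2, 0, 0, 0, -1],
    [0, 0, 0.1, 0, 0, 0, -1],
    [0, 0, 0.05, 0, 0, 0, -1],
    [0, 0, 0, 0, 0, 0, -1],
  ],
)

```text
time: 22.75
tool_pos: [0.556, 0.0035, 0.0667]
tool_rot: [0.0, 0.994, -0.113, 0.001]
contact_force: [-0.2, 0.5, -1.8]
gripper_width: 0.207
grasp_force: 59.6
```

Request:
move_arm(
  rows=[
    [0, 0, 0.05, 0, 0, 0, -1],
    [0, 0, 0.05, 0, 0, 0, -1],
    [0, 0, 0, 0, 0, 0, -1],
  ],
)

```text
time: 23.0
tool_pos: [0.556, 0.0035, 0.0657]
tool_rot: [0.0, 0.994, -0.113, 0.001]
contact_force: [-0.4, -0.2, -1.9]
gripper_width: 0.204
grasp_force: 59.6
```

Request:
move_arm(
  rows=[
    [0, 0, 0.05, 0, 0, 0, -1],
    [0, 0, 0, 0, 0, 0, -1],
  ],
)

```text
time: 23.17
tool_pos: [0.556, 0.0034, 0.0652]
tool_rot: [0.0, 0.994, -0.113, 0.001]
contact_force: [-0.7, 0.4, -1.8]
gripper_width: 0.205
grasp_force: 59.6
```

Request:
move_arm(
  rows=[
    [0, 0, 0.05, 0, 0, 0, -1],
    [0, 0, 0.05, 0, 0, 0, -1],
    [0, 0, 0, 0, 0, 0, -1],
  ],
)

```text
time: 23.42
tool_pos: [0.556, 0.0035, 0.0641]
tool_rot: [0.0, 0.994, -0.113, 0.001]
contact_force: [0.2, 0.8, -1.7]
gripper_width: 0.208
grasp_force: 59.6
```

Request:
move_arm(
  rows=[
    [0, 0, 0.05, 0, 0, 0, -1],
    [0, 0, 0.05, 0, 0, 0, -1],
    [0, 0, 0, 0, 0, 0, -1],
  ],
)

```text
time: 23.67
tool_pos: [0.5563, 0.0034, 0.0638]
tool_rot: [0.0, 0.994, -0.113, 0.001]
contact_force: [-2.4, 0.3, 2.5]
gripper_width: 0.206
grasp_force: 59.8
```

Request:
move_arm(
  rows=[
    [0, 0, 0, 0, 0, 0, 0],
    [0, 0, 0, 0, 0, 0, 0.3],
    [0, 0, 0, 0, 0, 0, 0.3],
    [0, 0, 0, 0, 0, 0, 0.3],
    [0, 0, 0, 0, 0, 0, 0.3],
    [0, 0, -1, 0, 0, 0, 0.3],
    [0, 0, -2.5, 0, 0, 0, 0.3],
    [0, 0, -3, 0, 0, 0, 0.3],
    [0, 0, -3, 0, 0, 0, 0.3],
    [0, 0, -3, 0, 0, 0, 0.3],
    [0, 0, 0, 0, 0, 0, 0],
  ],
)

```text
time: 24.58
tool_pos: [0.5597, 0.0031, 0.1971]
tool_rot: [0.0, 0.994, -0.113, 0.008]
contact_force: [1.8, 0.2, 1.1]
gripper_width: 0.524
grasp_force: 0.0
```

Run:
```python
from h import *
f=grab('wrist','w6');T=grab('top','t6');print(manip.state()['time'])
for z in(0,.02,.093):print(proj(f,np.array([.556,.0035,z])))
cv2.imwrite('pics/c6.png',np.hstack([f['img'][120:400,160:480],cv2.resize(T['img'][205:275,285:365],(320,280),interpolation=cv2.INTER_CUBIC)]))
# vise: origin O, axes; push points on the right (-y) side
th=np.radians(-13);ex=np.array([np.cos(th),np.sin(th),0]);ey=np.array([-np.sin(th),np.cos(th),0])
O=np.array([.518,.304,0])-.02*ex
for n,x in(('front',.0065),('rear',.0335)):
    t=O+x*ex-.095*ey;t[2]=.20;print(n,t.round(4));go(t,-13)
# parallel ends in w1,w2 predicted (board 5.4)
for x in(.0065,.0335):
  for y in(-.052,.052):
    P=O+x*ex+y*ey+[0,0,.0494];print(x,y,P.round(4),proj(load('w1'),P).round(1),proj(load('w2'),P).round(1))
```

```text
24.6833
[316.60814081 228.84142031]
[316.64833292 233.76467485]
[316.84971317 258.49666485]
front [0.4835 0.2145 0.2   ]
p [0.5569 0.0034 0.191 ] yaw -12.95 shift cm [-11.88 -18.92  -0.98] len 22.4 turn [-0.03 -0.42  0.05]
rear [0.5098 0.2084 0.2   ]
p [0.5569 0.0034 0.191 ] yaw -12.95 shift cm [ -9.18 -18.92  -0.96] len 21.1 turn [-0.03 -0.42  0.05]
0.0065 -0.052 [0.4931 0.2564 0.0494] [348.5 211.6] [241.2 206.9]
0.0065 0.052 [0.5165 0.3577 0.0494] [264.9 152.7] [146.8 144.2]
0.0335 -0.052 [0.5195 0.2503 0.0494] [364.1 190.5] [256.4 183.5]
0.0335 0.052 [0.5429 0.3516 0.0494] [280.  129.8] [160.8 118.9]
```

View pics/c6.png

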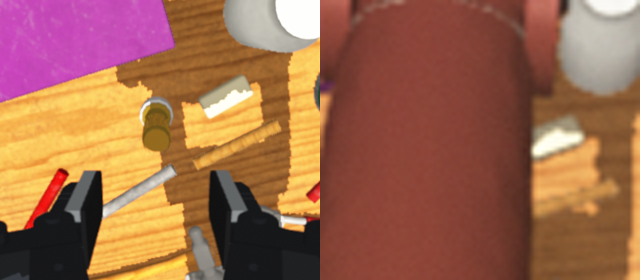

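The drift stands upright at its old spot (wrist ≈(316,234)), released. Next I go to the right side of the vise, turning so tool x points along vise +y with the fingers shut.

Request:
move_arm(
  rows=[
    [-1.98, -3.15, 0, 0, 0, 0, -1],
    [-1.98, -3.15, 0, 0, 0, 0, -1],
    [-1.98, -3.15, 0, 0, 0, 0, -1],
    [-1.98, -3.15, 0, 0, 0, 0, -1],
    [-1.98, -3.15, 0, 0, 0, 0, -1],
    [-1.98, -3.15, 0, 0, 0, 0, -1],
    [0, 0, 0, 0, 0, -6.92, -1],
    [0, 0, 0, 0, 0, -6.92, -1],
    [0, 0, 0, 0, 0, -6.92, -1],
    [0, 0, 0, 0, 0, -6.92, -1],
    [0, 0, 0, 0, 0, -6.92, -1],
    [0, 0, 0, 0, 0, -6.92, -1],
    [0, 0, 0, 0, 0, -6.92, -1],
    [0, 0, 0, 0, 0, -6.92, -1],
    [0, 0, 0, 0, 0, -6.92, -1],
    [0, 0, 0, 0, 0, -6.92, -1],
    [0, 0, 0, 0, 0, -6.92, -1],
    [0, 0, 0, 0, 0, -6.92, -1],
    [0, 0, 0, 0, 0, -6.92, -1],
    [0, 0, 0, 0, 0, 0, -1],
  ],
)

```text
time: 26.35
tool_pos: [0.4813, 0.214, 0.186]
tool_rot: [0.0, 0.782, 0.623, -0.001]
contact_force: [0.6, 0.2, -0.5]
gripper_width: -0.0
grasp_force: 0.0
```

Run:
```python
from h import *
f=grab('wrist','w7')
go([.4835,.2145,.058],77)
go([.5098,.2084,.058],77)
th=np.radians(-13);ex=np.array([np.cos(th),np.sin(th),0]);ey=np.array([-np.sin(th),np.cos(th),0])
O=np.array([.518,.304,0])-.02*ex
for x in(.0065,.0335):print(proj(f,O+x*ex-.052*ey+[0,0,.0494]).round(1))
cv2.imwrite('pics/c7.png',f['img'])
```

```text
p [0.4814 0.2141 0.1862] yaw 76.87 shift cm [ 0.11  0.2  12.82] len 12.8 turn [-0.    0.08 -0.13]
p [0.4814 0.2141 0.1862] yaw 76.87 shift cm [ 0.11  2.9  12.82] len 13.1 turn [-0.    0.08 -0.13]
[319.2 178.9]
[357.3 179. ]
```

View pics/c7.png

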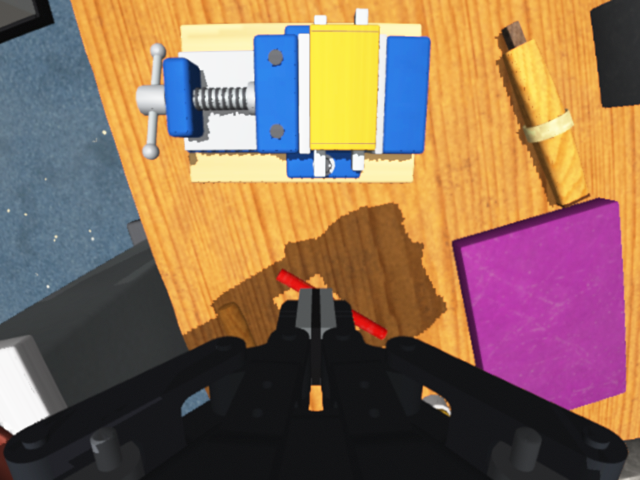

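Request:
move_arm(
  rows=[
    [0, 0.04, 2.6, 0, 0, 0, -1],
    [0, 0.04, 2.6, 0, 0, 0, -1],
    [0, 0.04, 2.6, 0, 0, 0, -1],
    [0, 0.04, 2.6, 0, 0, 0, -1],
    [0, 0.04, 2.4, 0, 0, 0, -1],
    [0, 0, 0, 0, 0, 0, -1],
    [1, 0, 0, 0, 0, 0, -1],
    [1, 0, 0, 0, 0, 0, -1],
    [0.3, 0, 0, 0, 0, 0, -1],
    [0, 0, 0, 0, 0, 0, -1],
    [0, 0, 0, 0, 0, 0, -1],
  ],
)

```text
time: 27.32
tool_pos: [0.4909, 0.2371, 0.0616]
tool_rot: [0.002, 0.782, 0.623, 0.002]
contact_force: [-0.1, 0.0, -0.1]
gripper_width: -0.002
grasp_force: 0.0
```

Run:
```python
from h import *
f=grab('wrist','w8');S=grab('scene','s8')
s=manip.state();print(s['contact_force'].round(2));go([.4909,.2467,.058],77)
def c(i,x,y,w,h,W,H): return cv2.resize(i[y:y+h,x:x+w],(W,H),interpolation=cv2.INTER_CUBIC)
cv2.imwrite('pics/c8.png',np.hstack([c(f['img'],160,80,320,300,400,375),c(S['img'],200,130,110,103,400,375)]))
```

```text
[-0.18  0.14 -0.39]
p [0.4902 0.2365 0.0608] yaw 77.01 shift cm [ 1.01 -0.17  0.28] len 1.1 turn [ 0.22 -0.04  0.01]
```

View pics/c8.png

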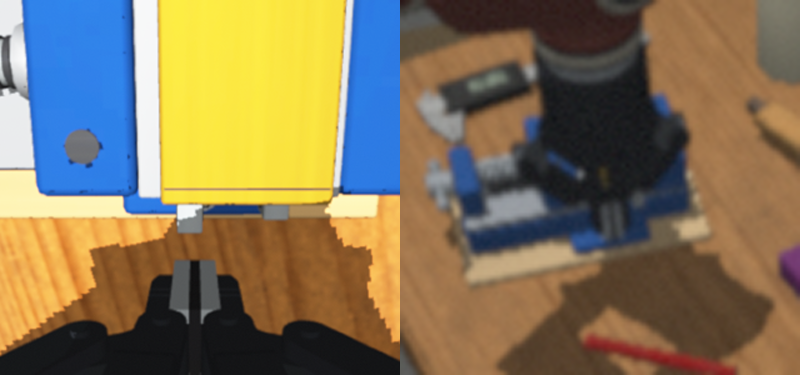

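The fingertips line up with the front parallel's right end (crop ≈(190,232)), with a gap of about 9 mm. The rear end sits at about (275,217).

Request:
move_arm(
  rows=[
    [0.3, 0, 0.2, 0, 0, 0, -1],
    [0.2, 0, 0, 0, 0, 0, -1],
    [0, 0, 0, 0, 0, 0, -1],
    [0, 0, 0, 0, 0, 0, -1],
  ],
)

```text
time: 27.75
tool_pos: [0.4909, 0.2411, 0.0578]
tool_rot: [0.001, 0.783, 0.623, 0.001]
contact_force: [0.1, 0.4, -0.0]
gripper_width: 0.0
grasp_force: 0.0
```

Request:
move_arm(
  rows=[
    [0.05, 0, 0, 0, 0, 0, -1],
    [0.05, 0, 0, 0, 0, 0, -1],
    [0, 0, 0, 0, 0, 0, -1],
  ],
)

```text
time: 28.0
tool_pos: [0.4911, 0.2421, 0.0579]
tool_rot: [0.001, 0.783, 0.623, 0.001]
contact_force: [0.8, -0.1, 0.3]
gripper_width: 0.001
grasp_force: 0.0
```

Request:
move_arm(
  rows=[
    [0.05, 0, 0, 0, 0, 0, -1],
    [0.05, 0, 0, 0, 0, 0, -1],
    [0, 0, 0, 0, 0, 0, -1],
  ],
)

```text
time: 28.25
tool_pos: [0.4914, 0.2431, 0.0579]
tool_rot: [0.001, 0.783, 0.623, 0.001]
contact_force: [-0.1, 0.4, 0.2]
gripper_width: -0.001
grasp_force: 0.0
```

Request:
move_arm(
  rows=[
    [0.05, 0, 0, 0, 0, 0, -1],
    [0, 0, 0, 0, 0, 0, -1],
  ],
)

```text
time: 28.42
tool_pos: [0.4915, 0.2436, 0.0579]
tool_rot: [0.001, 0.783, 0.623, 0.001]
contact_force: [-0.2, -0.2, 0.4]
gripper_width: 0.002
grasp_force: 0.0
```

Request:
move_arm(
  rows=[
    [0.05, 0, 0, 0, 0, 0, -1],
    [0, 0, 0, 0, 0, 0, -1],
  ],
)

```text
time: 28.58
tool_pos: [0.4916, 0.2441, 0.0579]
tool_rot: [0.001, 0.783, 0.623, 0.001]
contact_force: [-0.2, -0.7, 0.0]
gripper_width: 0.002
grasp_force: 0.0
```

Request:
move_arm(
  rows=[
    [0.05, 0, 0, 0, 0, 0, -1],
    [0, 0, 0, 0, 0, 0, -1],
  ],
)

```text
time: 28.75
tool_pos: [0.4917, 0.2446, 0.0579]
tool_rot: [0.001, 0.783, 0.623, 0.001]
contact_force: [0.0, -0.2, -0.6]
gripper_width: 0.001
grasp_force: 0.0
```

Request:
move_arm(
  rows=[
    [0.05, 0, 0, 0, 0, 0, -1],
    [0.05, 0, 0, 0, 0, 0, -1],
    [0, 0, 0, 0, 0, 0, -1],
  ],
)

```text
time: 29.0
tool_pos: [0.4919, 0.2456, 0.0579]
tool_rot: [0.001, 0.783, 0.623, 0.001]
contact_force: [-0.2, -0.1, -0.0]
gripper_width: 0.001
grasp_force: 0.0
```

Request:
move_arm(
  rows=[
    [0.05, 0, 0, 0, 0, 0, -1],
    [0.05, 0, 0, 0, 0, 0, -1],
    [0, 0, 0, 0, 0, 0, -1],
  ],
)

```text
time: 29.25
tool_pos: [0.4922, 0.2465, 0.0579]
tool_rot: [0.001, 0.783, 0.623, 0.001]
contact_force: [0.4, 0.2, -0.5]
gripper_width: -0.0
grasp_force: 0.0
```

Request:
move_arm(
  rows=[
    [0.05, 0, 0, 0, 0, 0, -1],
    [0, 0, 0, 0, 0, 0, -1],
  ],
)

```text
time: 29.42
tool_pos: [0.4922, 0.247, 0.0579]
tool_rot: [0.001, 0.783, 0.623, 0.001]
contact_force: [0.5, -0.1, 0.1]
gripper_width: -0.001
grasp_force: 0.0
```

Request:
move_arm(
  rows=[
    [0.05, 0, 0, 0, 0, 0, -1],
    [0, 0, 0, 0, 0, 0, -1],
  ],
)

```text
time: 29.58
tool_pos: [0.4923, 0.2471, 0.0579]
tool_rot: [0.001, 0.783, 0.623, 0.0]
contact_force: [-0.1, -2.5, 1.2]
gripper_width: 0.001
grasp_force: 1.2
```

Request:
move_arm(
  rows=[
    [0.05, 0, 0, 0, 0, 0, -1],
    [0, 0, 0, 0, 0, 0, -1],
  ],
)

```text
time: 29.75
tool_pos: [0.4923, 0.2472, 0.0579]
tool_rot: [0.002, 0.783, 0.623, -0.0]
contact_force: [-0.8, -4.9, 2.1]
gripper_width: 0.001
grasp_force: 2.6
```

Front parallel held under about 5 N. Now the rear one.

Request:
move_arm(
  rows=[
    [-0.5, 0, 0, 0, 0, 0, -1],
    [-1, 0, 0, 0, 0, 0, -1],
    [0, 1.3, 0, 0, 0, 0, -1],
    [0, 1.3, 0, 0, 0, 0, -1],
    [0, 0, 0, 0, 0, 0, -1],
    [0.8, 0, 0, 0, 0, 0, -1],
    [0.6, 0, 0, 0, 0, 0, -1],
    [0, 0, 0, 0, 0, 0, -1],
    [0, 0, 0, 0, 0, 0, -1],
  ],
)

```text
time: 30.5
tool_pos: [0.5174, 0.2418, 0.0579]
tool_rot: [0.001, 0.782, 0.623, 0.001]
contact_force: [0.3, -0.1, -0.9]
gripper_width: 0.005
grasp_force: 0.0
```

Request:
move_arm(
  rows=[
    [0.05, 0, 0, 0, 0, 0, -1],
    [0.05, 0, 0, 0, 0, 0, -1],
    [0, 0, 0, 0, 0, 0, -1],
  ],
)

```text
time: 30.75
tool_pos: [0.5176, 0.2422, 0.0579]
tool_rot: [0.001, 0.782, 0.623, 0.001]
contact_force: [0.1, 0.4, 0.5]
gripper_width: -0.002
grasp_force: 0.0
```

Request:
move_arm(
  rows=[
    [0.05, 0, 0, 0, 0, 0, -1],
    [0.05, 0, 0, 0, 0, 0, -1],
    [0, 0, 0, 0, 0, 0, -1],
  ],
)

```text
time: 31.0
tool_pos: [0.518, 0.2431, 0.058]
tool_rot: [0.001, 0.783, 0.623, 0.001]
contact_force: [-0.0, -0.4, 0.1]
gripper_width: -0.002
grasp_force: 0.0
```

Request:
move_arm(
  rows=[
    [0.05, 0, 0, 0, 0, 0, -1],
    [0, 0, 0, 0, 0, 0, -1],
  ],
)

```text
time: 31.17
tool_pos: [0.5182, 0.2436, 0.058]
tool_rot: [0.001, 0.783, 0.623, 0.001]
contact_force: [-0.1, 0.5, 0.3]
gripper_width: -0.0
grasp_force: 0.0
```

Request:
move_arm(
  rows=[
    [0.05, 0, 0, 0, 0, 0, -1],
    [0, 0, 0, 0, 0, 0, -1],
  ],
)

```text
time: 31.33
tool_pos: [0.5183, 0.2441, 0.058]
tool_rot: [0.001, 0.783, 0.623, 0.001]
contact_force: [0.5, -0.0, -0.3]
gripper_width: -0.001
grasp_force: 0.0
```

Run:
```python
from h import *
f=grab('wrist','w9');go([.52,.245,.058],77)
cv2.imwrite('pics/c9.png',cv2.resize(f['img'][80:380,160:480],(400,375)))
```

```text
p [0.5183 0.2441 0.058 ] yaw 77.01 shift cm [ 0.13  0.14 -0.  ] len 0.2 turn [ 0.15 -0.    0.01]
```

View pics/c9.png

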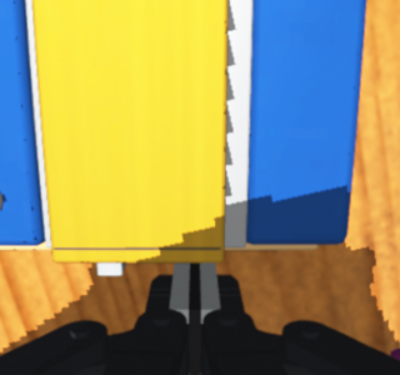

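The fingers are centred on the rear parallel's end (crop ≈(195,263)), with about 10 mm of clearance to the block. Continuing.

Request:
move_arm(
  rows=[
    [0.05, 0, 0, 0, 0, 0, -1],
    [0, 0, 0, 0, 0, 0, -1],
  ],
)

```text
time: 31.55
tool_pos: [0.5184, 0.2446, 0.058]
tool_rot: [0.001, 0.783, 0.623, 0.001]
contact_force: [0.8, -0.8, -0.5]
gripper_width: -0.003
grasp_force: 0.0
```

Request:
move_arm(
  rows=[
    [0.05, 0, 0, 0, 0, 0, -1],
    [0, 0, 0, 0, 0, 0, -1],
  ],
)

```text
time: 31.72
tool_pos: [0.5185, 0.2451, 0.058]
tool_rot: [0.001, 0.783, 0.623, 0.001]
contact_force: [-0.1, 0.6, 0.6]
gripper_width: -0.002
grasp_force: 0.0
```

Request:
move_arm(
  rows=[
    [0.05, 0, 0, 0, 0, 0, -1],
    [0, 0, 0, 0, 0, 0, -1],
  ],
)

```text
time: 31.88
tool_pos: [0.5186, 0.2454, 0.058]
tool_rot: [0.001, 0.783, 0.623, 0.001]
contact_force: [-0.1, -0.6, 0.7]
gripper_width: -0.001
grasp_force: 0.3
```

Request:
move_arm(
  rows=[
    [0.05, 0, 0, 0, 0, 0, -1],
    [0, 0, 0, 0, 0, 0, -1],
  ],
)

```text
time: 32.05
tool_pos: [0.5186, 0.2455, 0.0579]
tool_rot: [0.001, 0.783, 0.623, 0.0]
contact_force: [0.5, -2.5, 1.3]
gripper_width: -0.0
grasp_force: 1.6
```

Request:
move_arm(
  rows=[
    [0.05, 0, 0, 0, 0, 0, -1],
    [0, 0, 0, 0, 0, 0, -1],
  ],
)

```text
time: 32.22
tool_pos: [0.5186, 0.2455, 0.0579]
tool_rot: [0.002, 0.783, 0.623, -0.0]
contact_force: [-2.1, -5.7, 1.9]
gripper_width: 0.002
grasp_force: 2.8
```

Rear parallel held at about 5.7 N. Backing off and up, then handing in.

Request:
move_arm(
  rows=[
    [-0.5, 0, 0, 0, 0, 0, -1],
    [-1, 0, 0, 0, 0, 0, -1],
    [-2, 0, 0, 0, 0, 0, -1],
    [0, 0, -1, 0, 0, 0, -1],
    [0, 0, -3, 0, 0, 0, -1],
    [0, 0, -3, 0, 0, 0, -1],
    [0, 0, -3, 0, 0, 0, -1],
    [0, 0, -2, 0, 0, 0, -1],
    [0, 0, 0, 0, 0, 0, -1],
    [0, 0, 0, 0, 0, 0, -1],
    [0, 0, 0, 0, 0, 0, -1],
  ],
)

```text
time: 33.13
tool_pos: [0.5101, 0.2124, 0.1772]
tool_rot: [0.001, 0.783, 0.623, 0.0]
contact_force: [0.4, -0.7, -0.8]
gripper_width: 0.003
grasp_force: 0.0
```

Run:
```python
from h import *
s=manip.state();print(s['time'],s['contact_force'].round(2),s['joint_vel'].round(3))
f=grab('wrist','w10')
# numeric check: parallel ends & block still as in w7 (white/steel ends y), from same kind of view
print(manip.job_done())
```

```text
33.1333 [ 0.35 -0.71 -0.78] [ 0.001  0.02   0.021 -0.001  0.002 -0.   ]
the job is handed in; nothing more can be done
None
```

The job is handed in at about 33 s (no verdict returned): the block was tapped down to the same firm stop at both ends (highest wrist reading about 21 N), the drift stands upright where it started, and the front and rear parallels stayed put under endwise pushes of about 5 and 6 N.

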